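# Nip a pack of mount spacers in the bench caliper

## Task

Free the clamp on the bench caliper and open its jaw, then lay every spacer block standing on the bench on its side on the caliper's bed, side by side between the jaws and lying crosswise (long side along the jaw faces). When all are in, slide the jaw shut until it firmly nips the whole pack against the fixed jaw with no gaps, then lock the clamp and let go. Leave the screwdriver, portafilter and grey tray where they are.

Things in the scene. Friction and masses are not known exactly. Their poses are not given: they have to be found in the camera images.
- gauge: Bench caliper, fixed; pose varies. Origin on the bench; x across the bed away from the robot, y along the jaw travel to the fixed jaw. Bed 12 mm thick, x -70 to 115, y -185 to 165 mm. Its front edge (x -70) is a 12 mm step: a block stood on the bench with its foot against it tips onto the bed when its top is pushed in +x, overhanging 12 to 35 mm. Strip at x 70, 22 mm high, stops blocks.
- anvil_face (a point): Point on the gripping face of the fixed jaw, at gauge x = -10, y = 120 mm, 32 mm above the bench. Axes as the gauge's; the face looks to gauge -y. The fixed jaw is a dark steel bar, gauge x -66 to 106 mm, 22 mm thick, top 50 mm above the bench.
- jaw_face (a point): Point on the gripping face of the sliding jaw, at gauge x = -10 mm, 32 mm above the bench. Axes as the gauge's; the face looks to gauge +y. Dark steel bar 16 mm thick, gauge x -60 to 73 mm, top 50 mm above the bench, on a carriage at gauge x 68 to 114 mm that reaches 50 mm in -y from the face, top 55 mm above the bench.
- jaw (a joint): Opening between the jaw faces in m: 0 shut, 0.22 fully open; opens towards gauge -y. Slides with about 2 N drag when the clamp is free and stays where left; locked, it holds against some 15 N. It pushes blocks on the bed along, a few N of drag each. Starts locked with the jaw too nearly shut for the pack.
- clamp (a joint): Clamp knob on the jaw's carriage, in rad: 0 free (bar along gauge x), 1.57 locked (bar along gauge y). Grows clockwise seen from above; a quarter turn in all with stops at both ends. Its cam bites stiffly from about 1.0 rad on (up to 0.3 N m), so a light pinch may slip short of the stop.
- clamp_grip (a point): Centre of the clamp knob's black bar, on its turning axis, 79 mm above the bench, at gauge x = 88 mm and 25 mm behind the jaw face (gauge -y). Bar 52 mm long, 14 mm thick, 62 to 92 mm above the bench; x axis along the bar. The bar can be pinched both to turn the clamp and to slide the jaw.
- block1_mid (a point): Black plastic spacer block 40 x 40 x 120 mm, 0.2 to 0.4 kg, brass insert discs on its ends and sides. The point is its centre (60 mm from either end); its z axis runs along the 120 mm length, so z is vertical while it stands on end and level when it lies on its side. May be absent (None from the start).
- block2_mid (a point): Black plastic spacer block 40 x 40 x 120 mm, 0.2 to 0.4 kg, brass insert discs on its ends and sides. The point is its centre (60 mm from either end); its z axis runs along the 120 mm length, so z is vertical while it stands on end and level when it lies on its side. May be absent (None from the start).
- block3_mid (a point): Black plastic spacer block 40 x 40 x 120 mm, 0.2 to 0.4 kg, brass insert discs on its ends and sides. The point is its centre (60 mm from either end); its z axis runs along the 120 mm length, so z is vertical while it stands on end and level when it lies on its side. May be absent (None from the start).
- block4_mid (a point): Black plastic spacer block 40 x 40 x 120 mm, 0.2 to 0.4 kg, brass insert discs on its ends and sides. The point is its centre (60 mm from either end); its z axis runs along the 120 mm length, so z is vertical while it stands on end and level when it lies on its side. May be absent (None from the start).
- screwdriver: Bystander: red-handled screwdriver lying on the bench.
- portafilter: Bystander: coffee machine portafilter, steel cup 68 mm wide with a black handle, lying on the bench.
- tray: Bystander: grey plastic tray 100 x 140 x 45 mm on the bench left of the caliper.
Not all that is in view belongs to the job. What is shaped like the part that bears block4_mid but pink or purple is not meant. Leave any blue look-alike of the part that bears block3_mid alone.

How it is judged:
By the outcome, as a careful person would: the job done as asked, in the order asked, and still so for the second after the job is handed in, with the robot touching nothing.
Of block1, block2, block3, block4 only 3 to 4 are there at a start; the rules pass over those that are not, and their reading is None.
At some moment in a run one of block1, block2, block3, block4 may be knocked a few centimetres aside while the robot is not near it.
Once in a run the grip may slacken for a moment while it holds something.
It also fails if it takes over 210 s, if anything falls off the work surface, if the arm or the gripper's body presses on something with over 40 N, if the wrist force passes 120 N, or if a joint passes its speed limit or range.

## Robot

A 6-joint arm with a two-finger parallel gripper is mounted at the origin on the work surface. World frame = base frame: x ahead of the robot, y to its left, z up, the work surface at z = 0. Lengths are in mm, angles in rad, forces in N, time in s.
With the tool pointing down it reaches from about 350 to 975 mm from the base axis. Payload 4.9 kg.
Tool frame: the origin (TCP) lies on the front face of the gripper's body, between the roots of the fingers; the fingertips stand 73 mm ahead of it and the grasp point (between the pads) lies 54 mm ahead of it; z points along the fingers, y is the line along which they close (so a half turn about z gives the same grasp; the last joint's range is limited). The gripper opens to 85 mm and grips with 20 to 120 N. Pads are 22 mm wide; open, the fingers measure 114 mm over their backs; the gripper's body (76 mm by 85 mm) begins 54 mm behind the grasp point. The pads swing forward as they close: fully open they stand 13 mm farther back than shut.
Start: joints at [1.19, 0.053, 1.613, -0, 1.476, -0.119], TCP at [161.753, 603.687, 303.904] pointing down, gripper open.
Joint ranges: [-3.01, 3.01], [-1.01, 2.22], [0.06, 2.58], [-1.02, 4.17], [0.09, 2.62], [-3.14, 3.14]. Speed limits (rad/s): [2.57, 2.57, 3.14, 3.14, 3.14, 3.14].

## Interface

Orientations are given as a unit quaternion [x, y, z, w].
In Python, from rig import robot gives the robot as it stands. Calls block until the motion is done:
- robot.movep(position, orientation): joint-space move of the TCP to a pose.
- robot.servo_line(position, feed=150, attitude=None): straight line of the TCP; attitude=None keeps the orientation; feed is the mean speed in mm/s.
- robot.set_joints(angles): joint-space move.
- robot.set_gripper(opening): finger opening in mm; the grip force is fixed at half the most; returns when the fingers have stopped.
- robot.dwell(seconds).
- robot.solve_ik(position, orientation): joint angles nearest the present ones, or None.
- robot.capture(name): name is "scene" or "side" or "wrist"; returns the picture (400x640x3 uint8, red, green, blue); there is no depth.
- robot.calibration(name): a dict with "fov_y" (degrees; the focal length in pixels is half the picture's height over the tangent of half this angle, whatever the lens; pixels are square), "cx", "cy" (the principal point, pixels), "position" and "attitude" of the camera in the world; the wrist camera has in their place "mount" (4x4, takes a point from camera to tool coordinates, whose origin is the TCP and whose axes are the flange's). Camera axes: x right, y down, z forward; pixel columns grow to the right and rows downward; lengths in mm; the calibration is good to about 2 mm. The wrist camera is an equidistant fisheye: a pixel r from the principal point sees the ray r / f radians off the axis. A picture is of the moment at which its call begins: read the wrist's pose just before it. calibration takes no time and is no camera call.
A pose or a line that the arm cannot do raises robot.MotionError and nothing moves.
- robot.job_done(): hands the job in; it is judged then, once.
Readings, each from a call of its own:
- robot.get_clock(): time.
- robot.get_joint_positions(): joint angles.
- robot.get_qd(): joint speeds.
- robot.get_joint_torque(): joint torques, N m.
- robot.get_tcp_pos(): TCP position.
- robot.get_eef_rot(): TCP orientation.
- robot.get_contact_force(): force on the tool from outside, world axes, zero at the start.
- robot.get_torque(): the same for the moment, N m.
- robot.get_opening(): finger opening in mm.
- robot.get_grasp_force(): force on a finger pad.
Only numpy, scipy, OpenCV 4.12 (cv2) and the standard library are available. Lean on these libraries where they do the work, as an engineer would, in place of code of your own. Each camera call takes 0.05 s, during which the arm holds its last target. There are 200 camera calls.

## Working session

There is one attempt and no reset: what is moved stays moved. The work goes in short steps, each a Python script; the robot and the scene stay as the last script left them, time stands still between calls to the robot, and variables do not carry over. Pictures are saved under pics/ and viewed, at most 14 in all, crops included, and the job is handed in when it is done.

```bash
ls; mkdir -p pics
python3 - <<'E'
from rig import robot
import cv2,numpy as np
for n in("scene","side","wrist"):
    im=robot.capture(n);cv2.imwrite(f"pics/{n}0.png",im[:,:,::-1]);print(n,robot.calibration(n))
print(robot.get_tcp_pos(),robot.get_eef_rot(),robot.get_clock())
E
```

```text
pics
scene {'fov_y': 54.03161816379954, 'cx': 324.6287230718244, 'cy': 194.18955330090466, 'position': array([1440.31036049, -115.01011825,  676.58631905]), 'attitude': array([ 0.68285505,  0.56468915, -0.30541038, -0.34865404])}
side {'fov_y': 52.222574705876006, 'cx': 317.60485748893734, 'cy': 203.97450023950955, 'position': array([ 336.27759455,  721.94641   , 1000.54933269]), 'attitude': array([-0.15764072,  0.93200265, -0.32166915,  0.05522154])}
wrist {'fov_y': 65.70646984690485, 'cx': 318.63300751949345, 'cy': 199.3529949703089, 'mount': array([[-7.61778360e-04, -9.59673740e-01, -2.81115160e-01,
         7.22932660e+01],
       [ 9.99999584e-01, -5.89996152e-04, -6.95708585e-04,
        -1.70170220e+00],
       [ 5.01796397e-04, -2.81115573e-01,  9.59673790e-01,
        -6.99897214e+01],
       [ 0.00000000e+00,  0.00000000e+00,  0.00000000e+00,
         1.00000000e+00]])}
[161.63334778 603.35709294 302.92039837] [ 1.30532792e-01  9.91443659e-01 -7.91225834e-04 -1.86678278e-04] 0.15
```

View pics/scene0.png

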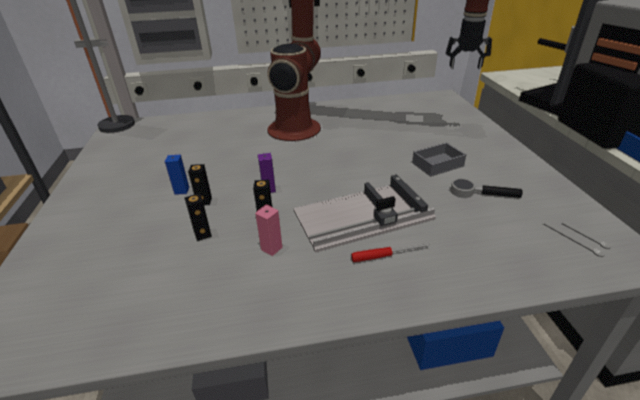

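View pics/side0.png

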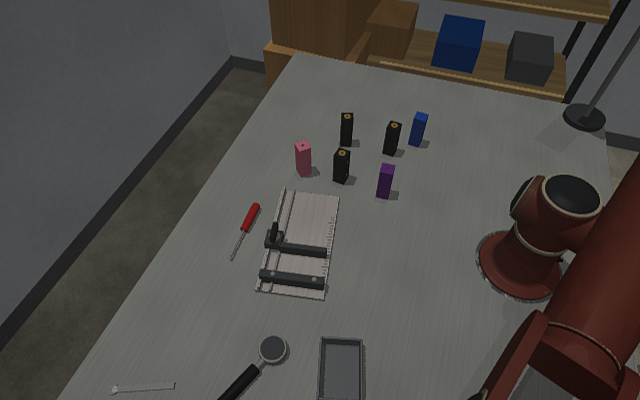

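View pics/wrist0.png

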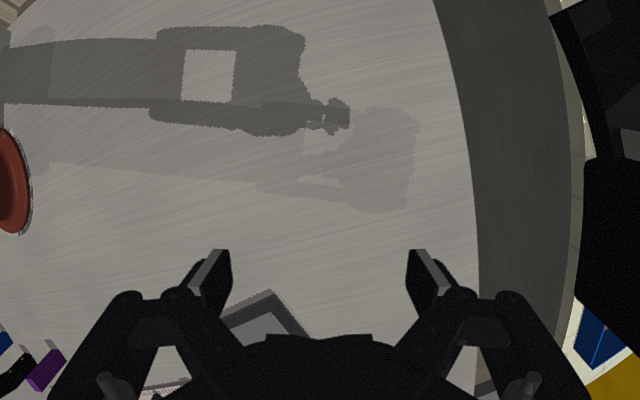

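Scene view: three black blocks with brass discs are at (200,185), (198,217) and (262,197). The blue (177,174), purple (266,172) and pink (269,230) ones are decoys. In the side view the black blocks are at (346,130), (392,138) and (342,165), and the bed corners are at about (286,188), (339,195), (325,300) and (256,292). The clamp bar is along gauge y (locked).

```bash
cat > h.py <<'E'
import numpy as np,cv2
from scipy.spatial.transform import Rotation as R
from rig import robot
def cam(n):
    c=robot.calibration(n); f=200/np.tan(np.radians(c["fov_y"])/2)
    if n=="wrist":
        T=R.from_quat(robot.get_eef_rot()).as_matrix(); p=np.array(robot.get_tcp_pos()); m=c["mount"]
        return dict(f=f,c=(c["cx"],c["cy"]),R=T@m[:3,:3],p=p+T@m[:3,3],fish=True)
    return dict(f=f,c=(c["cx"],c["cy"]),R=R.from_quat(c["attitude"]).as_matrix(),p=np.array(c["position"]),fish=False)
def ray(C,u,v):
    d=np.array([u-C["c"][0],v-C["c"][1]])/C["f"]
    if C["fish"]:
        r=np.hypot(*d)+1e-12; d3=np.r_[d/r*np.sin(r),np.cos(r)]
    else: d3=np.r_[d,1]
    return C["R"]@d3
def onz(C,u,v,z):
    d=ray(C,u,v); return (C["p"]+d*(z-C["p"][2])/d[2])
def proj(C,P):
    q=C["R"].T@(np.array(P,float)-C["p"])
    if C["fish"]:
        r=np.hypot(q[0],q[1])+1e-12; t=np.arctan2(r,q[2]); return np.array(C["c"])+C["f"]*t*q[:2]/r
    return np.array(C["c"])+C["f"]*q[:2]/q[2]
def down(yaw):  # tool z down, closing axis (tool y) at world angle yaw
    y=np.array([np.cos(yaw),np.sin(yaw),0]);z=np.array([0,0,-1.]);x=np.cross(y,z)
    return R.from_matrix(np.c_[x,y,z]).as_quat()
E
python3 - <<'E'
from h import *
S=cam("side");A=cam("scene")
np.set_printoptions(precision=1,suppress=True)
for u,v in[(286,188),(339,195),(325,300),(256,292)]:print("bed",onz(S,u,v,12))
for u,v in[(348,115),(394,124),(343,151)]:print("top",onz(S,u,v,120))
for u,v in[(198,168),(194,199),(262,184)]:print("topA",onz(A,u,v,120))
for n,(u0,v0,w,h) in dict(side=(240,95,200,220),scene=(150,140,300,130)).items():
    im=cv2.imread(f"pics/{n}0.png")[v0:v0+h,u0:u0+w]
    s=2.6
    cv2.imwrite(f"pics/{n}_c.png",cv2.resize(im,None,fx=s,fy=s,interpolation=cv2.INTER_CUBIC))
q=robot.get_joint_positions();print(q)
for yaw in np.radians([0,90,180,-90]):
    s=robot.solve_ik([600,50,420],down(yaw));print(s)
E
```

```text
bed [709.  -37.3  12. ]
bed [541.4 -65.1  12. ]
bed [470.4 283.7  12. ]
bed [649.2 322.1  12. ]
top [ 593.1 -315.5  120. ]
top [ 439.6 -321.4  120. ]
top [ 559.4 -148.9  120. ]
topA [ 448.9 -310.6  120. ]
topA [ 601.9 -307.4  120. ]
topA [ 569.2 -138.3  120. ]
[ 1.2  0.1  1.6 -0.   1.5 -0.1]
[-0.  -0.   1.5 -0.   1.7 -0. ]
[-0.  -0.   1.5 -0.   1.7 -1.6]
[-0.  -0.   1.5 -0.   1.7  3.1]
[-0.  -0.   1.5 -0.   1.7  1.5]
```

View pics/side_c.png

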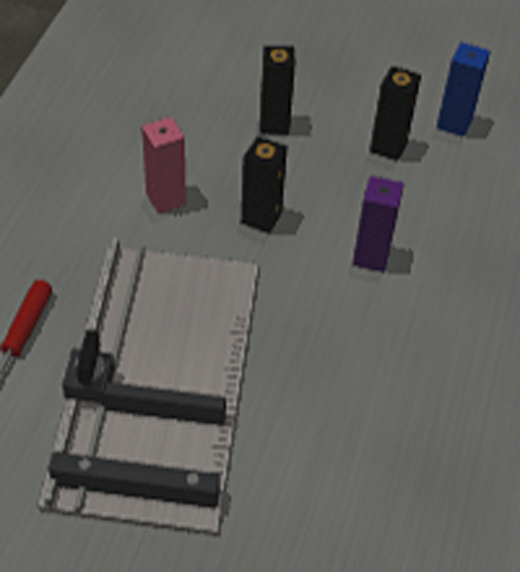

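The crop confirms the three black blocks with brass discs are the targets: crop (279,55), (402,78), (265,150). The pink, purple and blue ones are left alone. No fourth black block is visible. Next, close wrist views.

Run:
```python
from h import *
np.set_printoptions(precision=1,suppress=True)
yaw=np.radians(10)
for i,p in enumerate([[600,90,400],[530,-290,400]]):
    robot.movep(p,down(yaw)); robot.dwell(.3)
    C=cam("wrist");im=robot.capture("wrist")[:,:,::-1];cv2.imwrite(f"pics/w{i+1}.png",im)
    np.save(f"C{i+1}.npy",C,allow_pickle=True)
print(robot.get_clock())
```

```text
4.7167
```

View pics/w1.png

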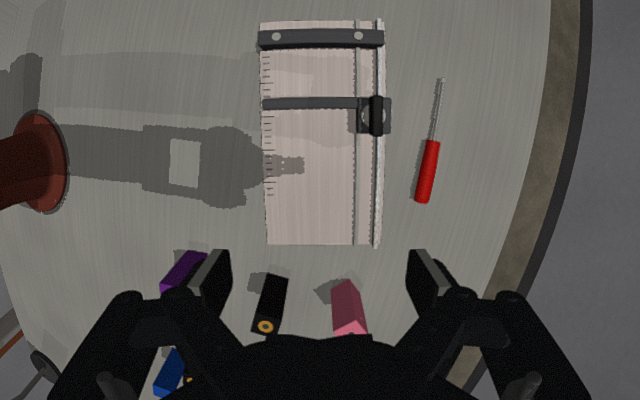

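View pics/w2.png

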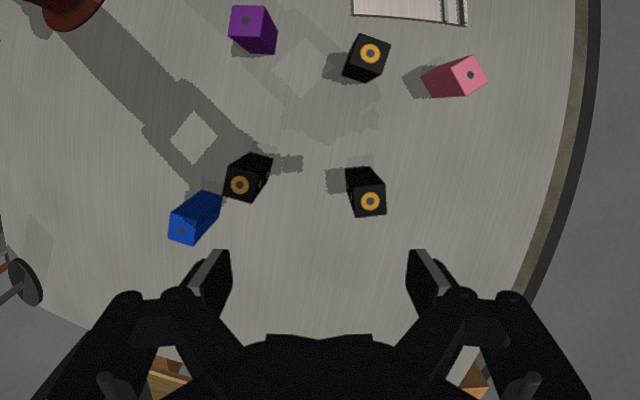

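Wrist view 1: bed spans (262,22) to (380,247), knob bar at (377,114), fixed jaw at (320,38), sliding jaw at (315,103). Wrist view 2: black block tops at (370,53), (240,185), (370,201). The decoys are purple (245,20), pink (470,75) and blue (182,230).

Run:
```python
from h import *
np.set_printoptions(precision=1,suppress=True)
C1=np.load("C1.npy",allow_pickle=True).item();C2=np.load("C2.npy",allow_pickle=True).item()
i1=cv2.imread("pics/w1.png");i2=cv2.imread("pics/w2.png")
hsv=cv2.cvtColor(i2,cv2.COLOR_BGR2HSV)
m=cv2.inRange(hsv,(10,110,90),(30,255,255))
n,_,st,ce=cv2.connectedComponentsWithStats(m)
for s,c in zip(st[1:],ce[1:]):
    if s[4]>40 and c[1]<250: print("disc",s[4],c,onz(C2,*c,120))
A=cam("scene")
b=cv2.cvtColor(i1,cv2.COLOR_BGR2HSV); 
print("bed px",i1[200,310],"bench px",i1[220,450],"jaw",i1[104,310],"top",i1[38,300],"knob",i1[114,377])
k=[(i1,250,55,0),]
def crop(im,cx,cy): return cv2.resize(im[cy-30:cy+30,cx-40:cx+40],(400,300),interpolation=cv2.INTER_CUBIC)
M=np.vstack([np.hstack([crop(i2,370,55),crop(i2,245,180)]),np.hstack([crop(i2,368,193),crop(i1,365,105)])])
cv2.imwrite("pics/m1.png",M)
```

```text
disc 261 [369.8  53.1] [ 561.1 -143.8  120. ]
disc 190 [239.3 184.5] [ 438.4 -319.9  120. ]
disc 237 [369.8 200.7] [ 594.6 -312.6  120. ]
bed px [140 147 158] bench px [121 126 128] jaw [61 62 60] top [64 61 61] knob [36 37 40]
```

View pics/m1.png

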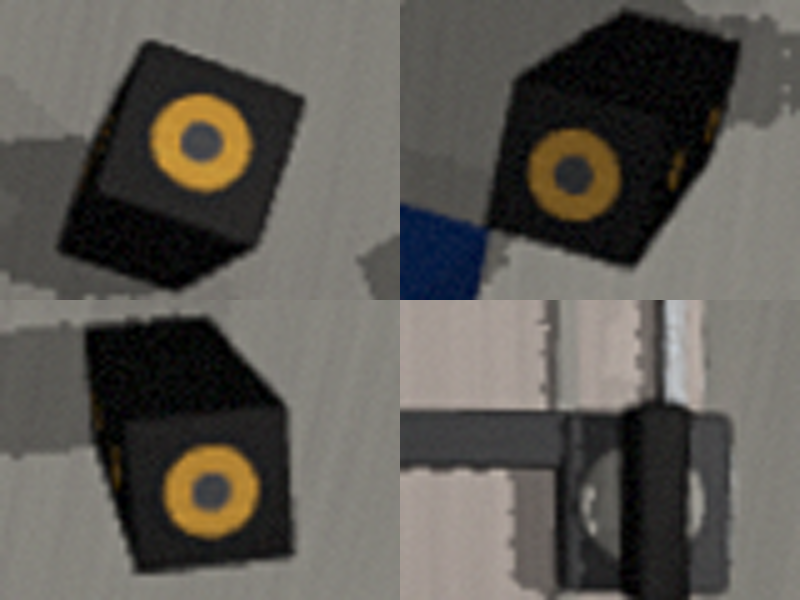

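Each crop shows a black block top with a brass disc and clear corners, matching the description. The knob bar in the fourth crop is centred near w1 (376,115), aligned along gauge y.

Run:
```python
from h import *
np.set_printoptions(precision=1,suppress=True)
C1=np.load("C1.npy",allow_pickle=True).item();C2=np.load("C2.npy",allow_pickle=True).item()
i1=cv2.imread("pics/w1.png").astype(int)
cs={"A":(330,25,[(150,40),(305,97),(255,245),(97,190)]),"B":(205,150,[(115,78),(88,230),(235,268)]),"C":(328,163,[(125,120),(288,106),(293,253),(137,272)])}
for n,(ox,oy,ps) in cs.items():
    W=np.array([onz(C2,ox+x/5,oy+y/5,120) for x,y in ps]);e=np.diff(W,axis=0)
    print(n,W[:,:2].mean(0) if len(W)>3 else (W[0]+W[2])[:2]/2,np.degrees(np.arctan2(e[:,1],e[:,0])),np.linalg.norm(e,axis=1))
# bed: pinkish
m=((i1[...,2]-i1[...,0]>13)&(i1[...,2]>90)).astype(np.uint8); m[:,:255]=0;m[:,392:]=0;m[252:]=0;m[:15]=0
m=cv2.morphologyEx(m,cv2.MORPH_CLOSE,np.ones((9,9)))
c=max(cv2.findContours(m,0,1)[0],key=cv2.contourArea)[:,0]
print("bbox",c.min(0),c.max(0))
W=np.array([onz(C1,*p,12)[:2] for p in c],np.float32);print("rect",cv2.minAreaRect(W),cv2.boxPoints(cv2.minAreaRect(W)))
# front (robot-side) edge and -y edge lines
f=[];b=[]
for v in range(60,238,4):
    r=np.where(m[v])[0]; f.append(onz(C1,r[0],v,12)[:2])
for u in range(275,350,4):
    r=np.where(m[:,u])[0]; b.append(onz(C1,u,r[-1]+.5,12)[:2])
for n,p in(("front",f),("back",b)):
    vx,vy,x,y=cv2.fitLine(np.array(p,np.float32),cv2.DIST_HUBER,0,.01,.01).ravel();print(n,np.degrees(np.arctan2(vy,vx)),x,y)
# fixed jaw face, sliding jaw face edges at z 50
g=i1.sum(2)/3
for n,rng in(("fixed",(40,75)),("slide",(85,104)),("slideback",(104,125))):
    P=[]
    for u in range(275,350,3):
        col=g[rng[0]:rng[1],u]; d=np.diff(col); k=np.argmax(d) if n!="slide" else np.argmin(d)
        P.append(onz(C1,u,rng[0]+k+.5,50)[:2])
    vx,vy,x,y=cv2.fitLine(np.array(P,np.float32),cv2.DIST_HUBER,0,.01,.01).ravel();print(n,np.degrees(np.arctan2(vy,vx)),x,y)
for p in[(376.2,96),(376.2,115),(376.2,136)]:print("knob",onz(C1,*p,92)[:2])
S=cam("side");print("side knob",onz(S,240+89/2.6,95+331/2.6,92),onz(S,240+89/2.6,95+383/2.6,62))
```

```text
A [ 561.9 -143.9] [ -8.  -98.1 172.6] [37.3 37.6 37.5]
B [ 439.2 -320.1] [-94.5  -4.7] [38.5 37.7]
C [ 595.3 -312.6] [  15.3  -74.5 -163.1] [39.  36.8 38.5]
bbox [260  46] [385 247]
rect ((603.242919921875, 102.95157623291016), (185.1549835205078, 316.94415283203125), 10.529653549194336) [[483.3 241.8]
 [541.2 -69.8]
 [723.2 -35.9]
 [665.3 275.7]]
front -79.30911 512.1729 92.24161
back 10.181185 617.42566 -49.246887
fixed 10.061934 566.5849 243.41223
slide 10.0074215 572.97217 176.99661
slideback 10.680931 570.6839 159.62793
knob [651.4 190.8]
knob [655.8 167.8]
knob [660.9 142.3]
side knob [663.2 148.9  92. ] [647.9 191.6  62. ]
```

```bash
cat >> h.py <<'E'
GY=np.radians(10.3); O=np.array([577.1,124.0])
EX=np.array([np.cos(GY),np.sin(GY)]);EY=np.array([-np.sin(GY),np.cos(GY)])
def g2w(x,y,z): return np.r_[O+x*EX+y*EY,z]
def w2g(p): d=np.array(p)[:2]-O; return np.array([d@EX,d@EY])
def st(t=""):
    print(t,"t",round(robot.get_clock(),1),"g",w2g(robot.get_tcp_pos()).round(1),"z",round(robot.get_tcp_pos()[2],1),"open",round(robot.get_opening(),1),"gf",round(robot.get_grasp_force(),1),"F",np.round(robot.get_contact_force(),1),"Mz",np.round(robot.get_torque()[2],2))
np.set_printoptions(precision=1,suppress=True)
E
python3 - <<'E'
from h import *
C2=np.load("C2.npy",allow_pickle=True).item()
for n,p in dict(blue=(182,230),purple=(245,20),pink=(470,75)).items():print(n,onz(C2,*p,120))
k=np.array([657.5,167.5])
st();robot.set_gripper(50)
robot.movep(np.r_[k,230],down(GY));robot.servo_line(np.r_[k,134],feed=100);st("down")
robot.set_gripper(0);st("pinched")
q=np.array(robot.get_joint_positions());print(q)
for i in range(5):
    q[5]-=np.pi/2/5;robot.set_joints(q);st(f"rot{i}")
E
```

```text
blue [ 365.9 -393.7  120. ]
purple [ 415.  -126.8  120. ]
pink [ 686.3 -136.7  120. ]
 t 4.7 g [-120.  -398.4] z 400.0 open 85.5 gf 0.0 F [-0.4 -0.3  0.3] Mz -0.0
down t 8.1 g [87.5 28.4] z 135.1 open 50.1 gf 0.0 F [-0.  -0.3  0.4] Mz -0.01
pinched t 8.5 g [88.1 28.4] z 135.3 open 13.0 gf 62.0 F [6.1 0.7 1. ] Mz 0.12
[ 0.1  0.3  1.6  0.   1.2 -0. ]
rot0 t 8.9 g [88.6 25.5] z 135.4 open 13.2 gf 61.5 F [ 5.9 -8.1 -1.7] Mz -0.02
rot1 t 9.3 g [88.8 27.3] z 135.3 open 13.2 gf 61.4 F [ 5.3 -2.4 -3. ] Mz 0.01
rot2 t 9.7 g [89.  27.7] z 135.3 open 12.7 gf 61.3 F [ 5.8 -1.7 -3. ] Mz -0.0
rot3 t 10.1 g [89.2 28. ] z 135.3 open 13.2 gf 61.2 F [ 6.6  0.8 -4.4] Mz 0.02
rot4 t 10.5 g [89.2 28.4] z 135.3 open 13.2 gf 62.7 F [ 6.8  1.5 -4.1] Mz 0.03
```

Run:
```python
from h import *
p=np.array(robot.get_tcp_pos());
for d in(5,50,100,138):
    robot.servo_line(p-np.r_[EY*d,0],feed=80);st(f"{d}")
robot.set_gripper(40);st("rel")
t=np.array(robot.get_tcp_pos());robot.servo_line(np.r_[t[:2],260],feed=150)
im=robot.capture("scene");cv2.imwrite("pics/s1.png",cv2.resize(im[140:270,150:450,::-1],None,fx=2.6,fy=2.6))
```

```text
5 t 10.8 g [89.5 23.2] z 135.3 open 12.9 gf 63.0 F [ 4.8  0.  -1.6] Mz -0.01
50 t 11.5 g [ 89.7 -22.4] z 135.3 open 12.9 gf 62.9 F [ 5.6 -0.2 -2.8] Mz -0.04
100 t 12.3 g [ 89.9 -72.3] z 135.4 open 13.0 gf 62.8 F [ 6.9 -1.5 -3.6] Mz -0.03
138 t 12.9 g [  90.  -110.3] z 135.3 open 13.0 gf 62.7 F [ 7.1 -0.6 -4.2] Mz 0.01
rel t 13.3 g [  88.9 -109.5] z 135.3 open 40.1 gf 0.0 F [ 0.4 -0.   0.7] Mz -0.03
```

View pics/s1.png

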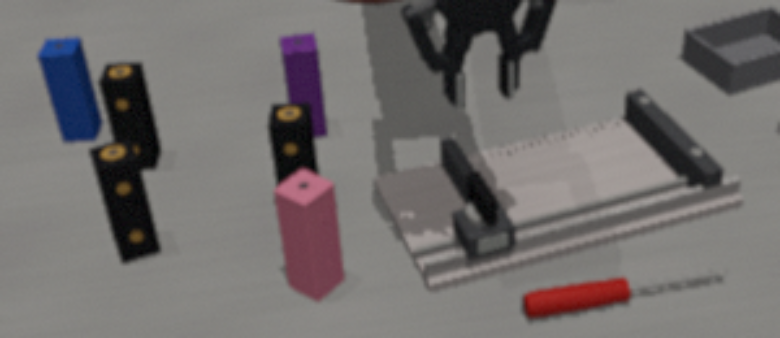

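```bash
cat >> h.py <<'E'
def discs(C,im,z=120):
    m=cv2.inRange(cv2.cvtColor(im,cv2.COLOR_RGB2HSV),(10,110,90),(30,255,255))
    m=cv2.morphologyEx(m,cv2.MORPH_CLOSE,np.ones((5,5)))
    n,_,s,c=cv2.connectedComponentsWithStats(m)
    return [onz(C,*ci,z)[:2] for si,ci in zip(s[1:],c[1:]) if si[4]>150]
def pick(xy,yaw,name):
    xy=np.array(xy,float)
    robot.set_gripper(85); robot.movep(np.r_[xy,360],down(yaw)); robot.dwell(.2)
    C=cam("wrist");im=robot.capture("wrist");cv2.imwrite(f"pics/{name}_h.png",im[:,:,::-1])
    D=discs(C,im); d=min(D,key=lambda p:np.hypot(*(p-xy))); print("disc",d,"exp",xy)
    if np.hypot(*(d-xy))>10: print("MOVED"); return False
    robot.servo_line(np.r_[d,149],feed=200); robot.set_gripper(0); st("grip")
    return robot.get_opening()>36
def lineto(g,z,feed=150,att=None): robot.servo_line(g2w(*g,z),feed=feed,attitude=att)
def place(y):
    z0=robot.get_tcp_pos()[2]; a=down(GY+np.pi/2)
    p=np.array(robot.get_tcp_pos()); g=w2g(p)
    robot.servo_line(p+[0,0,25],feed=80); st("lift")
    lineto((-115,g[1]),z0+25,150,a); lineto((-115,y),z0+25,200); st("carry")
    lineto((-98,y),z0+25,80)
    f0=np.array(robot.get_contact_force())
    for dz in (4,2,1,0,-1,-2):
        lineto((-98,y),z0+dz,40); 
        if robot.get_contact_force()[2]-f0[2]>1.5: break
    st("low")
    z=robot.get_tcp_pos()[2]; f0=np.array(robot.get_contact_force())[:2]@EX
    for x in np.arange(-96,-84,1.):
        lineto((x,y),z,20)
        if np.array(robot.get_contact_force())[:2]@EX-f0<-5: break
    st("foot")
    robot.set_gripper(60); lineto((w2g(robot.get_tcp_pos())[0],y),240,150); st("up")
def tip(y):
    lineto((-165,y),240,200); robot.set_gripper(8); lineto((-165,y),178,150)
    lineto((-125,y),178,100); lineto((-40,y),178,90); st("tip"); robot.dwell(.5)
    lineto((-90,y),260,200)
E
python3 - <<'E'
from h import *
if pick([561.5,-143.9],np.radians(82.2),"A"): place(88)
im=robot.capture("side");cv2.imwrite("pics/A_s.png",cv2.resize(im[100:310,230:430,::-1],None,fx=2.6,fy=2.6))
E
```

```text
disc [ 561.  -143.7] exp [ 561.5 -143.9]
grip t 17.7 g [ -63.2 -260.5] z 149.9 open 39.0 gf 60.5 F [-0.3  1.4  4.2] Mz -0.03
lift t 18.2 g [ -63.1 -260.6] z 175.4 open 39.7 gf 60.5 F [ 0.2  0.3 -3.6] Mz 0.03
carry t 20.6 g [-115.    87.4] z 174.9 open 39.1 gf 60.4 F [-0.3  0.6 -4. ] Mz 0.02
low t 22.6 g [-97.7  88.1] z 149.9 open 39.4 gf 61.0 F [-3.4  0.3  3.8] Mz -0.05
foot t 24.8 g [-88.9  88. ] z 150.0 open 39.5 gf 61.6 F [-9.2 -1.8  8.8] Mz 0.19
up t 25.9 g [-88.1  87.9] z 239.0 open 60.0 gf 0.0 F [-0.6 -0.3  0.9] Mz -0.01
```

View pics/A_s.png

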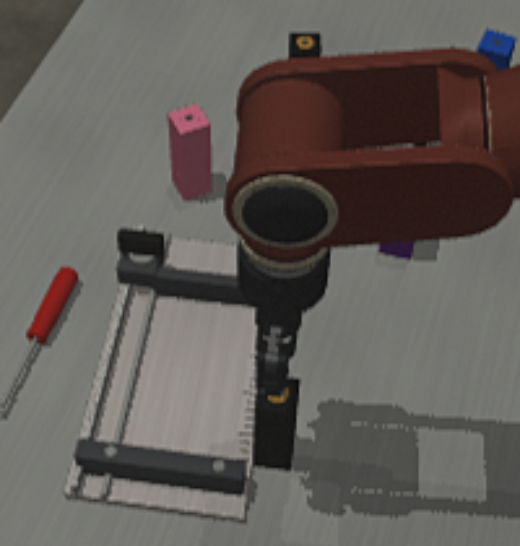

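Block A stands against the step at crop (275,425), clear of the fixed jaw. The knob bar lies along x at crop (140,245). Next I tip it.

Run:
```python
from h import *
tip(88)
robot.movep(g2w(-90,-60,330),down(GY));robot.dwell(.2)
C=cam("wrist");im=robot.capture("wrist");np.save("C3.npy",C,allow_pickle=True);cv2.imwrite("pics/A_t.png",im[:,:,::-1]);st()
```

```text
tip t 29.3 g [-40.5  88.1] z 177.8 open 7.9 gf 0.0 F [ 0.2 -0.1  0.7] Mz -0.03
 t 31.8 g [-90.  -59.6] z 329.6 open 8.3 gf 0.0 F [-0.7 -0.1 -0.1] Mz -0.04
```

View pics/A_t.png

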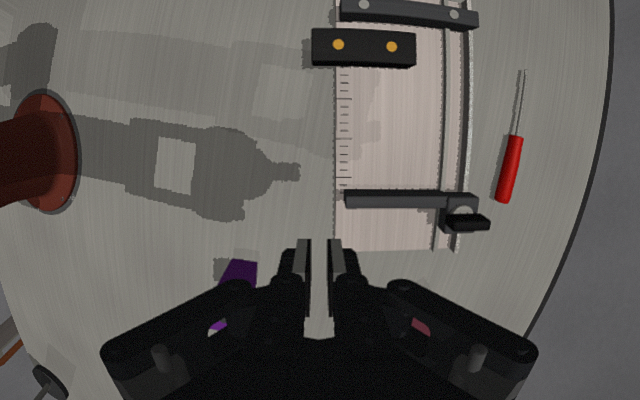

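The block lies crosswise at (364,48) with a small overhang. Next are C and B.

Run:
```python
from h import *
for n,xy,yaw,y in(("C",[595,-312.6],105.4,33),("B",[438.8,-320],85.4,-22)):
    print(n)
    if not pick(xy,np.radians(yaw),n): break
    place(y)
    if abs(w2g(robot.get_tcp_pos())[0]+89)>4: print("odd");break
    tip(y)
    robot.movep(g2w(-90,-100,330),down(GY));robot.dwell(.2)
    im=robot.capture("wrist");cv2.imwrite(f"pics/{n}_t.png",im[:,:,::-1])
    D=discs(cam("wrist"),im,52); print([w2g(d) for d in D])
```

```text
C
disc [ 594.8 -312.8] exp [ 595.  -312.6]
grip t 36.4 g [ -60.3 -432.9] z 150.0 open 39.6 gf 60.5 F [0.2 0.8 3.4] Mz -0.01
lift t 36.9 g [ -60.2 -433.2] z 175.6 open 39.4 gf 60.2 F [-0.2  0.2 -3. ] Mz -0.01
carry t 39.9 g [-114.9   32.5] z 175.0 open 39.5 gf 60.2 F [-0.3  0.  -3.9] Mz -0.0
low t 41.9 g [-97.7  33. ] z 149.9 open 39.8 gf 60.3 F [-3.4 -0.7  4.7] Mz 0.02
foot t 44.4 g [-88.4  33.4] z 150.2 open 39.4 gf 60.3 F [-9.8 -0.7 10.6] Mz 0.1
up t 45.5 g [-87.2  33. ] z 239.1 open 59.8 gf 0.0 F [ 0.  -0.4  1.3] Mz 0.03
tip t 48.8 g [-40.4  33.1] z 177.8 open 8.3 gf 0.0 F [ 1.4 -0.2  0.5] Mz -0.08
[]
B
disc [ 404.2 -678.1] exp [ 438.8 -320. ]
MOVED
```

Run:
```python
import cv2,numpy as np
a=cv2.imread("pics/C_t.png");b=cv2.imread("pics/B_h.png")
cv2.imwrite("pics/m2.png",np.vstack([cv2.resize(a[:280],(680,297)),cv2.resize(b[:280],(680,297))]))
```

```text
(no output)
```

View pics/m2.png

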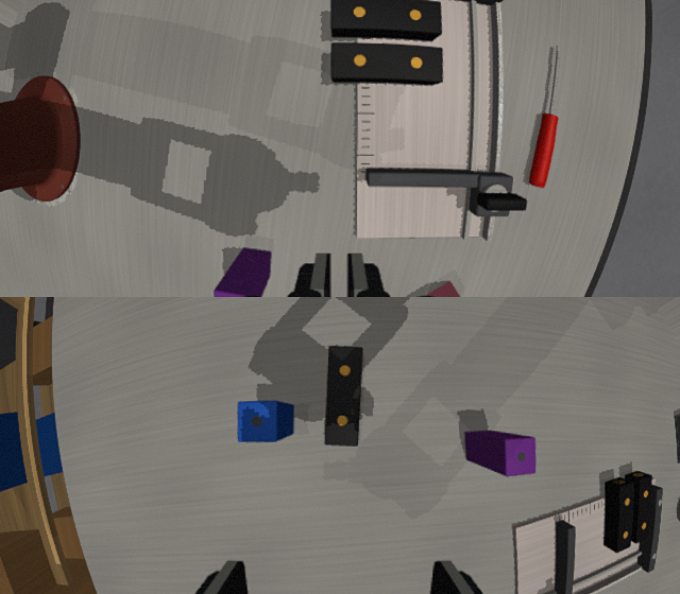

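Upper half: A and C lie crosswise, well placed, at (386,17) and (386,62). Lower half: block B was knocked over and lies on the bench at about (345,397), with brass discs at (345,370) and (342,420). I can pick it across its width and lay it directly on the bed.

```bash
cat > b.py <<'E'
from h import *
def small(C,im,z):
    m=cv2.inRange(cv2.cvtColor(im,cv2.COLOR_RGB2HSV),(10,110,60),(30,255,255))
    n,_,s,c=cv2.connectedComponentsWithStats(m)
    return [(si[4],ci,onz(C,*ci,z)[:2]) for si,ci in zip(s[1:],c[1:]) if si[4]>25]
def near(c0,r=90):
    C=cam("wrist");im=robot.capture("wrist");D=small(C,im,40)
    P=np.array([d[2] for d in D if np.hypot(*(d[2]-c0))<r]);print("discs",P);return P,im
E
python3 - <<'E'
from b import *
C=cam("wrist");c0=onz(C,324.7,94.3,40)[:2];print("c0",c0)
P,im=near(c0); c=P.mean(0);d=P[0]-P[1];ax=np.arctan2(d[1],d[0])
yaw=ax+np.pi/2; 
yaw=(yaw-np.radians(85)+np.pi/2)%np.pi-np.pi/2+np.radians(85); print("axis",np.degrees(ax),"yaw",np.degrees(yaw))
robot.movep(np.r_[c,300],down(yaw));robot.dwell(.3)
P,im=near(c);cv2.imwrite("pics/B2.png",im[:,:,::-1]);print(P.mean(0),len(P))
E
```

```text
c0 [ 346.  -306.4]
discs [[ 313.7 -304.3]
 [ 373.4 -311.9]]
axis 172.72361913164804 yaw 82.72361913164802
discs [[ 313.7 -304.4]
 [ 373.4 -312. ]]
[ 343.5 -308.2] 2
```

Run:
```python
from b import *
c=np.array([343.5,-308.2]);yaw=np.radians(82.7)
robot.set_gripper(60);robot.servo_line(np.r_[c,140],feed=150)
robot.servo_line(np.r_[c,80],feed=80);st("down");robot.set_gripper(0);st("grip")
if robot.get_opening()>36:
    robot.servo_line(np.r_[c,170],feed=100);st("lift")
    a=down(GY+np.pi/2)
    robot.movep(g2w(-190,-36,200),a);st("carry")
    im=robot.capture("scene");cv2.imwrite("pics/B_c.png",im[:,:,::-1])
    lineto((-10,-36),200,150);robot.dwell(.2);st("over")
    f0=robot.get_contact_force()[2]
    lineto((-10,-36),97,100)
    for z in(95,94,93,92,91,90,89):
        lineto((-10,-36),z,30)
        if robot.get_contact_force()[2]-f0>2: break
    st("set")
```

```text
down t 57.4 g [-307.1 -383.5] z 80.1 open 60.4 gf 0.0 F [-0.7  0.3  1.1] Mz -0.01
grip t 57.7 g [-306.8 -384. ] z 80.8 open 39.3 gf 62.0 F [-0.7  0.8  3.1] Mz 0.0
lift t 58.8 g [-307.4 -383. ] z 169.1 open 39.2 gf 61.4 F [-0.8  0.7 -2.9] Mz -0.06
carry t 60.2 g [-190.   -36.6] z 199.8 open 39.3 gf 62.2 F [ 0.9  0.9 -2.1] Mz -0.01
over t 61.8 g [-10.4 -36. ] z 200.1 open 39.3 gf 62.2 F [-0.  -0.1 -2.6] Mz 0.03
set t 64.0 g [ -9.8 -36. ] z 92.9 open 39.4 gf 63.0 F [-4.2 -1.1  5.7] Mz -0.02
```

Run:
```python
from b import *
robot.set_gripper(54);lineto((-10,-36),260,120)
robot.movep(g2w(0,-90,340),down(GY));robot.dwell(.2)
C=cam("wrist");im=robot.capture("wrist");print([(a,w2g(p)) for a,_,p in small(C,im,52)])
cv2.imwrite("pics/B_t.png",im[:,:,::-1]);st()
```

```text
[(np.int32(101), array([-10.6,  87.9])), (np.int32(100), array([-70.7,  87.6])), (np.int32(107), array([-10.4,  32.9])), (np.int32(104), array([-70.4,  32.9])), (np.int32(111), array([-40.6, -37.1])), (np.int32(114), array([ 19.5, -37.3])), (np.int32(45), array([-899.1, -528.1]))]
 t 67.4 g [ -0.1 -89.8] z 339.7 open 53.8 gf 0.0 F [0.1 0.2 0.9] Mz 0.03
```

View pics/B_t.png

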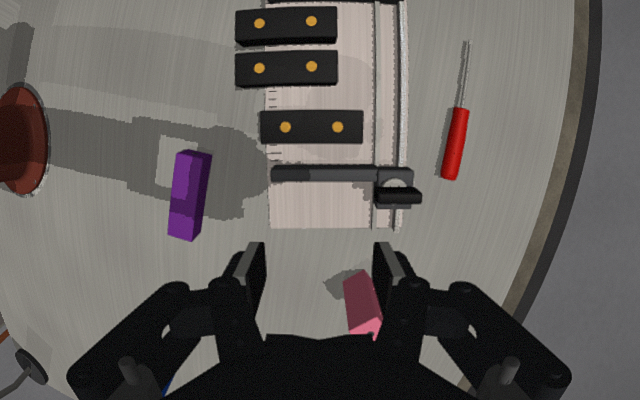

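All three lie crosswise, centred at gauge (-40.5,88), (-40.5,33), (-10.5,-37); knob bar at (398,196). Next I close the jaw.

Run:
```python
from b import *
a=down(GY+np.pi/2)
robot.set_gripper(45);robot.movep(g2w(88.9,-109.5,230),a);lineto((88.9,-109.5),134,100);st("down")
robot.set_gripper(0);st("pinch")
x=w2g(robot.get_tcp_pos())[0]
for y in(-100,-70,-45,-32):
    lineto((x,y),134.5,40);st(f"y{y}")
for y in np.arange(-31,-10,1.):
    lineto((x,y),134.5,15);f=np.array(robot.get_contact_force())[:2]@EY
    print(y,w2g(robot.get_tcp_pos())[1].round(1),round(f,1))
    if f<-24: break
st("pressed")
```

```text
down t 70.1 g [  89.6 -109.6] z 135.1 open 45.2 gf 0.0 F [ 0.1 -0.5  1.2] Mz 0.01
pinch t 70.5 g [  89.4 -109.7] z 135.1 open 13.0 gf 59.7 F [-0.6 -0.2  4.1] Mz 0.03
y-100 t 70.9 g [ 89.4 -99.2] z 135.1 open 13.1 gf 60.2 F [-1.8 -0.6  5. ] Mz 0.01
y-70 t 71.8 g [ 89.3 -69.7] z 135.0 open 13.2 gf 60.2 F [-2.6 -1.8  6.4] Mz 0.01
y-45 t 72.6 g [ 89.2 -45.1] z 135.0 open 13.0 gf 60.2 F [-3.  -3.   5.7] Mz 0.0
y-32 t 73.1 g [ 89.2 -32.3] z 135.1 open 13.1 gf 60.3 F [-3.  -3.3  5.9] Mz 0.0
-31.0 -31.9 -5.5
-30.0 -31.1 -6.9
-29.0 -30.2 -6.3
-28.0 -29.2 -6.3
-27.0 -28.2 -6.2
-26.0 -27.2 -6.5
-25.0 -26.2 -6.3
-24.0 -25.2 -5.9
-23.0 -24.2 -6.6
-22.0 -23.2 -6.6
-21.0 -22.2 -6.9
-20.0 -21.2 -5.7
-19.0 -20.2 -6.8
-18.0 -19.2 -6.9
-17.0 -18.2 -6.0
-16.0 -17.2 -5.1
-15.0 -16.2 -6.4
-14.0 -15.6 -7.7
-13.0 -15.4 -10.1
-12.0 -15.2 -13.5
-11.0 -15.1 -16.3
pressed t 78.3 g [ 89.1 -15.1] z 135.1 open 13.1 gf 60.4 F [ -1.8 -16.9   6.2] Mz 0.02
```

The jaw stopped about 10 mm beyond where I expected, so I check the pack before locking.

Run:
```python
from b import *
ims=[]
for n,(u,v,w,h) in dict(side=(245,180,110,130),scene=(285,160,160,95)).items():
    im=robot.capture(n);C=cam(n)
    m=cv2.inRange(cv2.cvtColor(im,cv2.COLOR_RGB2HSV),(8,90,60),(32,255,255));k,_,s,c=cv2.connectedComponentsWithStats(m)
    for si,ci in zip(s[1:],c[1:]):
        g=w2g(onz(C,*ci,52))
        if si[4]>2 and abs(g[0])<150 and abs(g[1])<200: print(n,si[4],ci,g)
    ims.append(cv2.resize(im[v:v+h,u:u+w,::-1],(400,int(400*h/w)),interpolation=cv2.INTER_CUBIC))
H=max(i.shape[0] for i in ims)
cv2.imwrite("pics/m3.png",np.hstack([cv2.copyMakeBorder(i,0,H-i.shape[0],0,0,0) for i in ims]))
```

```text
side 15 [298.5 239.9] [19.5 29.6]
side 15 [319.9 242.5] [-40.2  28.9]
side 17 [306.5 253.4] [-9.8 68.8]
side 19 [328.6 256.2] [-70.1  68.4]
side 21 [304.  266.4] [-10.  109.1]
side 19 [326.5 269.4] [-70.1 108.7]
scene 15 [394.1 185.5] [ -6.4 110. ]
scene 36 [398.  196.5] [45.7 93.3]
scene 34 [386.  199.4] [45.3 56.8]
scene 12 [379.2 208.1] [73.8 21.8]
```

View pics/m3.png

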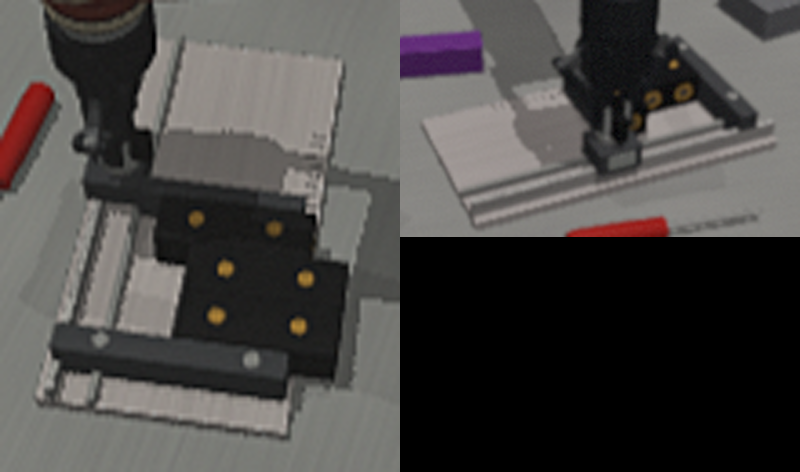

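The pack is tight: disc pitch is 40 mm (29, 69, 109), so only my gauge y origin was off. Now I lock.

Run:
```python
from b import *
x=w2g(robot.get_tcp_pos())[0]
lineto((x,-8.5),134.5,15);st("press")
q=np.array(robot.get_joint_positions());print(q)
for i in range(6):
    q[5]+=np.pi/2/6*(1.03);robot.set_joints(q);st(f"rot{i}")
```

```text
press t 78.7 g [ 89.1 -14.6] z 135.1 open 12.9 gf 60.4 F [  0.8 -22.5   4.1] Mz 0.02
[ 0.1  0.3  1.6 -0.   1.2 -1.7]
rot0 t 79.1 g [ 89. -15.] z 135.1 open 13.1 gf 60.4 F [-0.9 -5.8  3.1] Mz 0.03
rot1 t 79.5 g [ 89. -15.] z 135.1 open 12.9 gf 60.6 F [-1.1 -5.   3.9] Mz -0.0
rot2 t 79.8 g [ 89. -15.] z 135.1 open 13.0 gf 60.7 F [-1.4 -5.5  3.6] Mz 0.03
rot3 t 80.2 g [ 89.  -15.1] z 135.1 open 13.0 gf 60.7 F [-1.  -5.7  3.2] Mz -0.02
rot4 t 80.6 g [ 88.9 -15.1] z 135.1 open 13.1 gf 60.7 F [-0.  -4.9  3. ] Mz -0.03
rot5 t 80.9 g [ 88.9 -15.1] z 135.1 open 12.9 gf 66.1 F [-0.6 -5.3  4. ] Mz 1.23
```

The clamp turned to its stop, but passing measured joints dropped the press to about 5 N. I back the knob off below the cam bite and relock with the press held.

Run:
```python
from b import *
q=np.array(robot.get_joint_positions())
for i in range(3): q[5]-=0.36;robot.set_joints(q)
st("backed")
x=w2g(robot.get_tcp_pos())[0]
for y in(-12,-10,-8):
    lineto((x,y),134.5,15)
st("press")
for yd in(np.degrees(GY)+50,np.degrees(GY)+38,np.degrees(GY)+25,np.degrees(GY)+12,np.degrees(GY)+2,np.degrees(GY)-2):
    robot.movep(g2w(x,-8,134.5),down(np.radians(yd)));st(f"yaw{yd:.0f}")
```

```text
backed t 82.2 g [ 89.  -14.9] z 135.1 open 13.0 gf 60.3 F [ 0.6 -2.9  1.4] Mz 0.03
press t 83.2 g [ 89.2 -13.7] z 135.1 open 13.5 gf 60.5 F [  1.3 -22.7   2.9] Mz 0.03
yaw60 t 83.4 g [ 89.  -14.7] z 135.1 open 13.1 gf 60.6 F [  2.4 -25.1   3.7] Mz -0.0
yaw48 t 83.8 g [ 89.  -14.7] z 135.1 open 12.8 gf 60.6 F [  1.5 -24.1   4.3] Mz -0.01
yaw35 t 84.1 g [ 89.  -14.7] z 135.1 open 12.9 gf 60.7 F [  2.7 -24.6   4.7] Mz -0.07
yaw22 t 84.4 g [ 88.9 -14.8] z 135.1 open 13.1 gf 60.8 F [  2.2 -24.2   3.7] Mz -0.15
yaw12 t 84.7 g [ 88.9 -14.7] z 135.1 open 13.0 gf 60.8 F [  3.7 -24.6   3.7] Mz -0.04
yaw8 t 85.0 g [ 88.9 -14.7] z 135.1 open 13.0 gf 64.9 F [  3.2 -24.4   4.4] Mz 1.13
```

Run:
```python
from b import *
x=w2g(robot.get_tcp_pos())[0]
lineto((x,-13.5),134.5,20);st("unload")
robot.set_gripper(45);st("open");lineto((x,-14.7),260,100)
robot.movep(g2w(0,-150,340),down(GY));robot.dwell(.3)
C=cam("wrist");im=robot.capture("wrist");print([w2g(p) for a,_,p in small(C,im,52) if abs(w2g(p)[0])<150])
cv2.imwrite("pics/fin.png",im[:,:,::-1]);st()
```

```text
unload t 85.4 g [ 88.8 -15.6] z 135.1 open 13.2 gf 64.3 F [ 0.7 -9.8  4.6] Mz 1.11
open t 85.8 g [ 88.4 -12.9] z 133.8 open 45.3 gf 0.0 F [ 0.4  0.3 -0.3] Mz -0.04
[array([19. , 27.3]), array([-41. ,  27.1])]
 t 88.3 g [   0.3 -149.2] z 339.2 open 44.8 gf 0.0 F [-0.1 -0.3  0.6] Mz -0.05
```

View pics/fin.png

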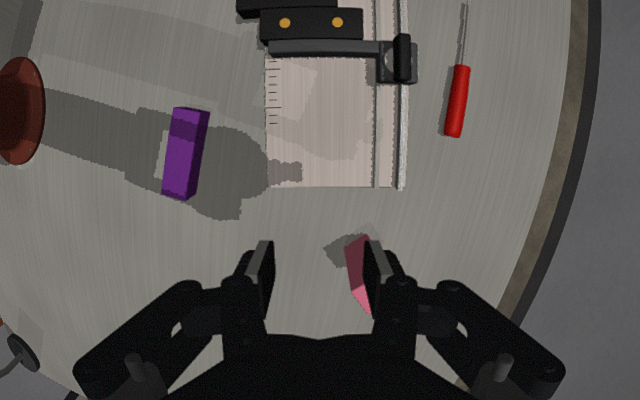

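The final view shows the knob bar along gauge y (locked) at (402,58) and the jaw against the pack at (312,47). I run a numeric check from the side camera, then hand in.

Run:
```python
from b import *
im=robot.capture("side");C=cam("side")
m=cv2.inRange(cv2.cvtColor(im,cv2.COLOR_RGB2HSV),(8,90,60),(32,255,255));k,_,s,c=cv2.connectedComponentsWithStats(m)
G=[w2g(onz(C,*ci,52)) for si,ci in zip(s[1:],c[1:]) if si[4]>5];G=[g for g in G if abs(g[0])<100 and abs(g[1])<150];print(G)
ys=sorted(g[1] for g in G)
if len(ys)==6 and abs(ys[0]-29)<1.5 and abs(ys[-1]-109)<1.5: print(robot.job_done())
```

```text
[array([19.2, 29.6]), array([-40.6,  28.9]), array([-9.8, 68.8]), array([-69.9,  68.9]), array([-10.2, 108.4]), array([-70.1, 108.7])]
the job is handed in; nothing more can be done
None
```

The job is handed in: all three black blocks lie crosswise on the bed, nipped against the fixed jaw with no gaps measured, and the clamp is locked and released; block B had been knocked over on the bench, so I laid it straight onto the bed instead of tipping it.

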